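# Put the seasonings away in the caddy and close the stop on them

### The job

Put the seasonings from the chopping board away in the wooden caddy: stand the pepper mill upright in its round well and the three spice jars upright in a row in the long channel, then slide the steel stop up until it holds the jars snugly together against the channel's fixed end wall, and let go. The salt shaker stays on the board and the short spice jar that stands by itself on the bare worktop stays where it is, as both are still needed for dinner.

Things in the scene. Friction and masses are not known exactly. Their poses are not given: they have to be found in the camera images.
- jar_a_mid (a point): Spice jar with a red cap, one of three on the chopping board: round, 41 mm across, 105 mm tall; glass, with a plain screw cap 41 mm across from 85 mm up. This point is on its axis half-way up, 53 mm above its foot.
- jar_b_mid (a point): Spice jar with a near-black cap, one of three on the chopping board: round, 41 mm across, 105 mm tall; glass, with a plain screw cap 41 mm across from 85 mm up. This point is on its axis half-way up, 53 mm above its foot.
- jar_c_mid (a point): Spice jar with a mustard-yellow cap, one of three on the chopping board: round, 41 mm across, 105 mm tall; glass, with a plain screw cap 41 mm across from 85 mm up. This point is on its axis half-way up, 53 mm above its foot.
- mill_mid (a point): Turned wooden pepper mill on the chopping board: round, 170 mm tall, foot 58 mm across, waisted; bulbous head 49 mm across from 123 to 159 mm above the foot (widest near 141; it does not turn), small finial on top. This point is on its axis half-way up, 85 mm above its foot.
- salt_mid (a point): Salt shaker on the chopping board (22 mm thick, 240 x 340 mm), thick as a spice jar but lower: glass, 44 mm across, 90 mm tall, domed perforated grey top. It stays where it is. This point is on its axis half-way up, 45 mm above its foot.
- jar_d_mid (a point): Another spice jar, a little shorter (42 mm across, 96 mm tall, mustard-yellow cap), alone on the bare worktop between board and caddy. It stays where it is. This point is on its axis half-way up, 48 mm above its foot.
- channel_end (a point): Fixed end of the jar channel along the front of the fixed wooden caddy (178 x 232 mm): on the centre line, at the end wall's face, on the slats jars stand on (13 mm above worktop). y: along the channel to the stop, x: across it, away from the robot, z up. 53 mm wide inside; sides 8 mm thick, tops 33 mm above this point; end wall 59 mm above it.
- well (a point): Round well for the mill, in the caddy's back half behind the stop's end of the channel (90 mm to x, 162 mm to y from channel_end; same axes): centre of its floor, 8 mm above the worktop. 70 mm across inside, 82 outside, rim 30 mm above the floor. To its right in the caddy a low tub, 62 mm across, 35 mm tall, is fixed; leave it.
- stop (a joint): Travel (m) of the caddy's steel stop along the channel. 0: fully open, its pressing face 160 mm from the fixed end wall; it grows as the stop moves towards that wall (channel's -y), at most 0.060. It meets three jars pressed in a row against the wall at about 0.037. Starts at 0 to 0.018. About 2 N of friction; stays where left.
- stop_grip (a point): The stop's black upright grip, 14 mm thick across the channel (x), 30 mm long (y), from 50 to 98 mm above the worktop: point on its centre, 80 mm above the worktop, 30 mm behind (+y of) the pressing face; axes as channel_end's. A steel saddle plate lies under it, top 50 mm above the worktop.
Things that resemble listed ones, but are neither listed nor needed, are in the scene too. Leave any green or purple look-alike of the part that bears jar_a_mid alone.

How it is judged:
By the outcome, as a careful person would: the job done as asked, in the order asked, and still so for the second after the job is handed in, with the robot touching nothing.
It also fails if it takes over 112 s, if anything falls off the work surface, if the arm or the gripper's body presses on something with over 40 N, if the wrist force passes 120 N, or if a joint passes its speed limit or range.

### The arm

A 6-joint arm with a two-finger parallel gripper is mounted at the origin on a cart in front of the work surface, level with it; the furniture and walls round the work are solid. World frame = base frame: x ahead of the robot, y to its left, z up, the work surface at z = 0. Lengths are in mm, angles in degrees, forces in N, time in s.
With the tool pointing down it reaches from about 350 to 850 mm from the base axis. Payload 8.1 kg.
Tool frame: the origin (TCP) lies at the centre of the arm's flange, where the gripper is bolted on; the fingertips stand 173 mm ahead of it and the grasp point (between the pads) lies 155 mm ahead of it; z points along the fingers, y is the line along which they close (so a half turn about z gives the same grasp; the last joint's range is limited). The gripper opens to 85 mm and grips with 20 to 120 N. Pads are 22 mm wide; open, the fingers measure 114 mm over their backs; the gripper's body (76 mm by 85 mm) begins 54 mm behind the grasp point. The pads swing forward as they close: fully open they stand 13 mm farther back than shut.
Start: joints at [-80.867, 7.471, 85.268, -0, 87.261, -4.893], TCP at [145.438, -582.112, 404.692] pointing down, gripper open.
Joint ranges: [-169.43, 169.43], [-51.17, 129.36], [1.28, 143.12], [-76.62, 256.62], [0, 156.53], [-152.29, 152.29]. Speed limits (degrees/s): [136.94, 136.94, 159.86, 180, 180, 180].

### API

Orientations are given as [roll, pitch, yaw] about the fixed x, y, z axes, in that order (R = Rz(yaw) Ry(pitch) Rx(roll)).
In Python, from bench import * gives the robot as it stands.
- The arm moves only by the shell command python3 -m jog 'ROWS' [FORCE]. ROWS is text: rows parted by semicolons, each of 7 numbers parted by spaces: the shift along the tool's x, y, z scaled (see below), then the turn, a rotation vector about the tool's x, y, z scaled (see below), then the closure, from -1 (fully open) to 1 (shut). In form: tx ty tz wx wy wz hand; .... A call has 1 to 5 rows; each row shifts and turns the commanded pose from where the row before left it, along the tool's axes as they then stand; what a row does not reach is not made up. The controller multiplies each number of a shift by 0.1 m and each number of a turn by 60 degrees. A row lasts 1/8 s, in which the tool goes at most 62.5 mm and 10.7 degrees, less where a joint would pass 70% of its speed; a pose out of reach is approached as far as the arm can. A call with a number of a shift or a turn outside -1 to 1 is refused whole. A call with a gripper value outside its range is refused whole. The fingers move at their own pace and stop on an object; FORCE is the grip in N (left out, the last holds). Time passes only in rows, so rows that do not move let the fingers close. It gives the time, the measured TCP pose, the force, the opening and the grip force at its end, in the units of the state.
- sense(): the state, without advancing time (a new reading comes with each control period).
- snapshot(name): name is "scene" or "top"; returns a dict with "img" (420x560x3 uint8, red, green, blue), "fx", "fy", "cx", "cy" (pixels), "extrinsics" (4x4, takes a point from camera to world coordinates). Camera axes: x right, y down, z forward; pixel columns grow to the right and rows downward; lengths in mm; the calibration is good to about 2 mm. A picture is of the moment at which its call begins. There is no depth.
- hand_in(): hands the job in; it is judged then, once.
The state is a dict: "time": time; "joint_pos": joint angles; "qd": joint speeds; "joint_efforts": joint torques, N m; "tool_pos": TCP position; "tcp_rot": TCP orientation; "ft_force": force on the tool from outside, world axes, zero at the start; "wrist_torque": the same for the moment, N m; "finger_gap": finger opening in mm; "grip_force": force on a finger pad.
Only numpy, scipy, OpenCV 4.12 (cv2) and the standard library are available. Lean on these libraries where they do the work, as an engineer would, in place of code of your own. Each camera call takes 0.05 s, during which the arm holds its last target. There are 200 camera calls.

## Working session

There is one attempt and no reset: what is moved stays moved. The work goes in short steps, Python scripts to look and compute and a shell command to move; the robot and the scene stay as the last step left them, time stands still between calls to the robot, and variables do not carry over. Pictures are saved under pics/ and viewed, at most 14 in all, crops included, and the job is handed in when it is done.

```bash
mkdir -p pics; ls; python3 - <<'E'
from bench import *
import cv2,numpy as np
for n in ("scene","top"):
    s=snapshot(n); print(n,s["fx"],s["fy"],s["cx"],s["cy"]); print(np.round(s["extrinsics"],3).tolist())
    cv2.imwrite(f"pics/{n}0.png",cv2.resize(s["img"][:,:,::-1],(800,600),interpolation=cv2.INTER_CUBIC))
print(sense())
E
```

```text
pics
scene 409.98307128024595 409.98307128024595 278.26785962409735 208.9198963161309
[[-0.836, -0.259, 0.484, -150.03], [-0.549, 0.391, -0.739, 1059.255], [0.002, -0.883, -0.469, 681.034], [0.0, 0.0, 0.0, 1.0]]
top 459.25243612756293 459.25243612756293 278.0334939334761 213.4959685802762
[[-0.012, -0.997, 0.074, 361.355], [-1.0, 0.012, -0.005, 118.259], [0.004, -0.074, -0.997, 1466.547], [0.0, 0.0, 0.0, 1.0]]
{'time': 0.1, 'joint_pos': array([-8.08664074e+01,  7.51178783e+00,  8.53226923e+01,  1.05455057e-03,
        8.72614207e+01, -4.89189580e+00]), 'qd': array([ 0.06662378, -0.01202474, -0.10668619, -0.03979889, -0.06510058,
       -0.0246463 ]), 'joint_efforts': array([ 2.99209823e-04, -5.70948350e+01, -5.01945806e+01, -3.13672563e-04,
        8.06372787e-03,  5.14836429e-06]), 'tool_pos': array([ 145.41692866, -581.90388909,  403.74191905]), 'tcp_rot': array([-1.79904538e+02, -9.22746249e-03,  1.40254294e+01]), 'ft_force': array([ 0.02746973,  0.08814315, -0.07163752]), 'wrist_torque': array([ 0.02581032,  0.02757262, -0.00629826]), 'grip_force': 0.0, 'finger_gap': 85.00537765139376}
```

View pics/top0.png

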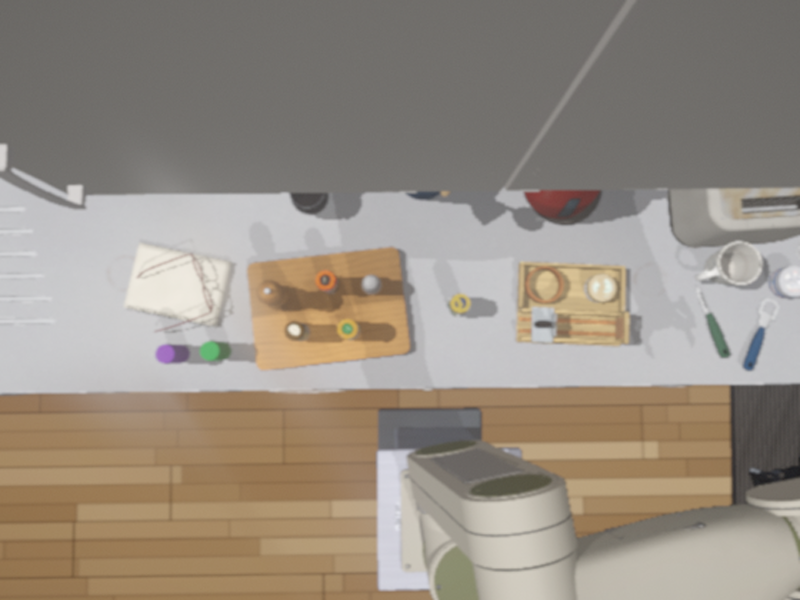

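View pics/scene0.png

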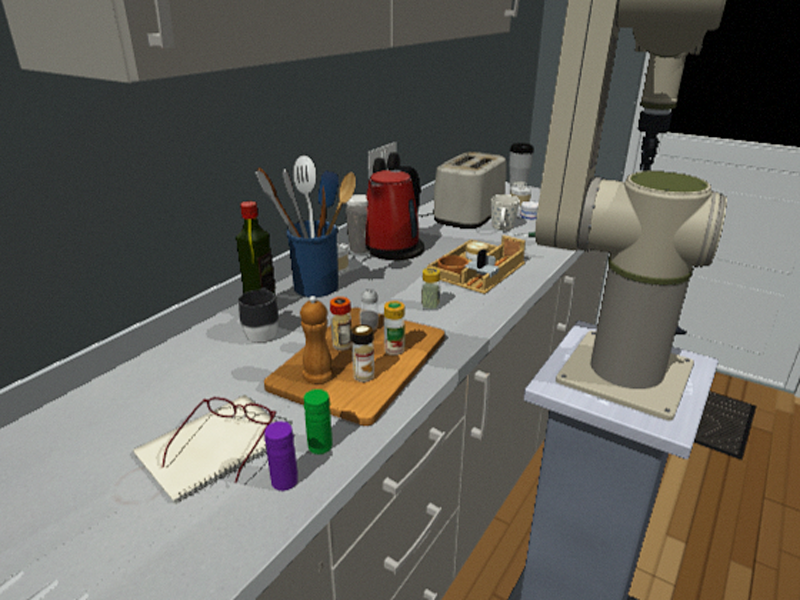

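```bash
cat > h.py <<'E'
from bench import *
import cv2,numpy as np
def crop2(im,boxes,name,s=5):
    out=[]
    for (c,r) in boxes:
        out.append(cv2.resize(im[r:r+60,c:c+160,::-1],None,fx=s,fy=s,interpolation=cv2.INTER_CUBIC))
    cv2.imwrite(name,np.vstack(out))
def pix2w(s,u,v,z):
    E=s["extrinsics"];d=E[:3,:3]@[(u-s["cx"])/s["fx"],(v-s["cy"])/s["fy"],1]
    p=E[:3,3];return (p+d*(z-p[2])/d[2])
E
python3 - <<'E'
from h import *
s=snapshot("top");crop2(s["img"],[(170,186),(310,182)],"pics/c1.png")
E
```

```text
(no output)
```

View pics/c1.png

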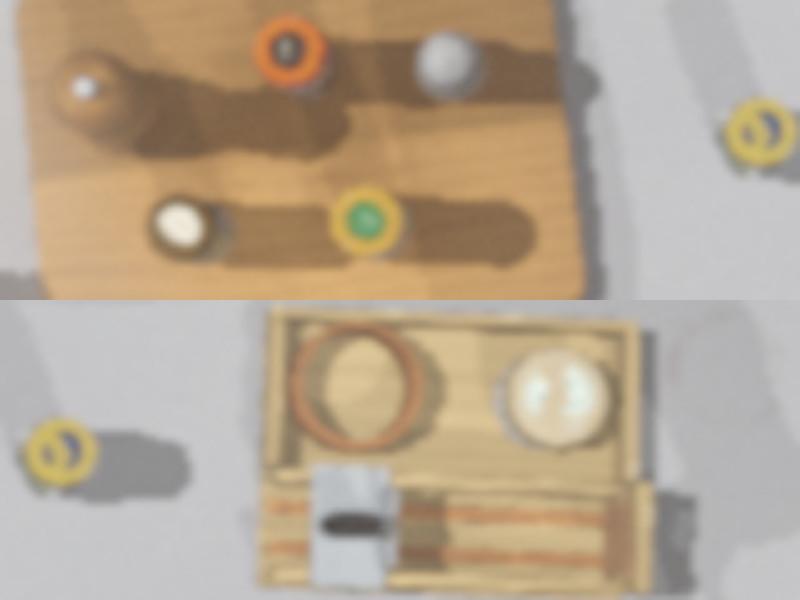

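```bash
python3 - <<'E'
from h import *
s=snapshot("top")
def P(n,x,y,z,box=0):
    c,r=[(170,186),(310,182)][box]
    if box: y-=300
    print(n,np.round(pix2w(s,c+(x+.5)/5-.5,r+(y+.5)/5-.5,z),1))
P("millfin",85,88,190);P("millhead",91,84,163)
P("a",291,51,127);P("salt",450,64,108);P("b",182,226,127);P("c",366,221,127);P("d",762,133,96)
P("d2",61,453,96,1)
P("well",359,386,38,1);P("wellfloor",364,391,8,1)
P("endbase_far",604,500,13,1);P("endbase_near",602,572,13,1);P("endtop_far",632,484,72,1);P("endtop_near",632,590,72,1)
P("farwalltopL",270,477,46,1);P("farwalltopR",625,492,46,1)
P("nearL",262,580,46,1);P("nearR",630,592,46,1)
P("grip",354,525,98,1);P("stopface",398,530,60,1)
P("boxTL",272,313,46,1);P("boxTR",637,325,46,1)
E
```

```text
millfin [487.5 366.2 190. ]
millhead [492.4 368.1 163. ]
a [514.1 257.8 127. ]
salt [507.3 165.4 108. ]
b [412.2 321.8 127. ]
c [413.8 214.6 127. ]
d [464.8 -20.6  96. ]
d2 [464.8 -20.   96. ]
well [ 509.  -213.3   38. ]
wellfloor [ 508.8 -223.3    8. ]
endbase_far [ 437.  -372.6   13. ]
endbase_near [ 391.3 -369.7   13. ]
endtop_far [ 443.5 -370.2   72. ]
endtop_near [ 379.  -367.7   72. ]
farwalltopL [ 452.1 -154.5   46. ]
farwalltopR [ 440.1 -374.7   46. ]
nearL [ 388.3 -147.9   46. ]
nearR [ 378.1 -375.5   46. ]
grip [ 419.4 -193.9   98. ]
stopface [ 417.7 -229.5   60. ]
boxTL [ 554.6 -158.4   46. ]
boxTR [ 544.3 -386.2   46. ]
```

```bash
cat >> h.py <<'E'
from scipy.spatial.transform import Rotation as Ro
CE=np.array([411.5,-371,13.]);a=np.radians(87.3);CX=np.array([np.sin(a),-np.cos(a),0]);CY=np.array([np.cos(a),np.sin(a),0])
def ch(x,y,z): return CE+x*CX+y*CY+[0,0,z-13]   # channel coords, world z
def go(*t):
    s=sense();R=Ro.from_euler('xyz',s["tcp_rot"],degrees=True)
    D=Ro.from_euler('xyz',[180,0,87.3],degrees=True)
    d=R.as_matrix().T@(np.array(t)-s["tool_pos"])/100
    print("d(tool,units)",np.round(d,3),"turn",np.round((R.inv()*D).as_rotvec(degrees=True)/60,3),"t",s["time"],np.round(s["tool_pos"],1),"f",np.round(s["ft_force"],1),"gap",round(s["finger_gap"],1),"grip",round(s["grip_force"],1))
E
python3 -m jog '0 0 -0.26 0 0 -0.1745 -1; 0 0 0 0 0 -0.1745 -1; 0 0 0 0 0 -0.1745 -1; 0 0 0 0 0 -0.1745 -1; 0 0 0 0 0 -0.1745 -1'
python3 -m jog '0 0 0 0 0 -0.1745 -1; 0 0 0 0 0 -0.1745 -1'
python3 -c "
from h import *
go(470,-150,430);go(489.5,367,430)"
```

```text
time: 0.82
tool_pos: [145.4, -582.0, 430.4]
tcp_rot: [-180.0, -0.0, 66.7]
ft_force: [0.3, 0.3, 0.5]
finger_gap: 85.7
grip_force: 0.0
time: 1.08
tool_pos: [145.5, -582.0, 430.4]
tcp_rot: [-180.0, -0.0, 87.7]
ft_force: [0.2, 0.4, -0.2]
finger_gap: 85.5
grip_force: 0.0
d(tool,units) [4.449 3.066 0.006] turn [-0.    -0.001  0.006] t 1.075 [ 145.5 -582.   430.4] f [ 0.2  0.4 -0.2] gap 85.5 grip 0.0
d(tool,units) [9.623e+00 3.050e+00 9.000e-03] turn [-0.    -0.001  0.006] t 1.075 [ 145.5 -582.   430.4] f [ 0.2  0.4 -0.2] gap 85.5 grip 0.0
```

```bash

python3 -m jog '0.445 0.307 0 0 0 0.006 -1; 0.445 0.307 0 0 0 0 -1; 0.445 0.307 0 0 0 0 -1; 0.445 0.307 0 0 0 0 -1; 0.445 0.307 0 0 0 0 -1' >/dev/null
python3 -m jog '0.445 0.307 0 0 0 0 -1; 0.445 0.307 0 0 0 0 -1; 0.445 0.307 0 0 0 0 -1; 0.445 0.307 0 0 0 0 -1; 0.445 0.307 0 0 0 0 -1'>/dev/null
python3 -m jog '0.517 0 0 0 0 0 -1; 0.517 0 0 0 0 0 -1; 0.517 0 0 0 0 0 -1; 0.517 0 0 0 0 0 -1; 0.517 0 0 0 0 0 -1' >/dev/null
python3 -m jog '0.517 0 0 0 0 0 -1; 0.517 0 0 0 0 0 -1; 0.517 0 0 0 0 0 -1; 0.517 0 0 0 0 0 -1; 0 0 0 0 0 0 -1'
python3 -c "
from h import *
go(489.5,367,430)
s=snapshot('scene');cv2.imwrite('pics/s1.png',cv2.resize(s['img'][130:340,140:420,::-1],(800,600),interpolation=cv2.INTER_CUBIC))"
```

```text
time: 3.58
tool_pos: [499.4, 313.9, 429.8]
tcp_rot: [-179.9, -0.0, 87.2]
ft_force: [0.3, 0.1, 0.8]
finger_gap: 85.4
grip_force: 0.0
d(tool,units) [ 0.525 -0.125 -0.002] turn [-0.001 -0.    -0.002] t 3.575 [499.4 313.9 429.8] f [0.3 0.1 0.8] gap 85.4 grip 0.0
```

View pics/s1.png

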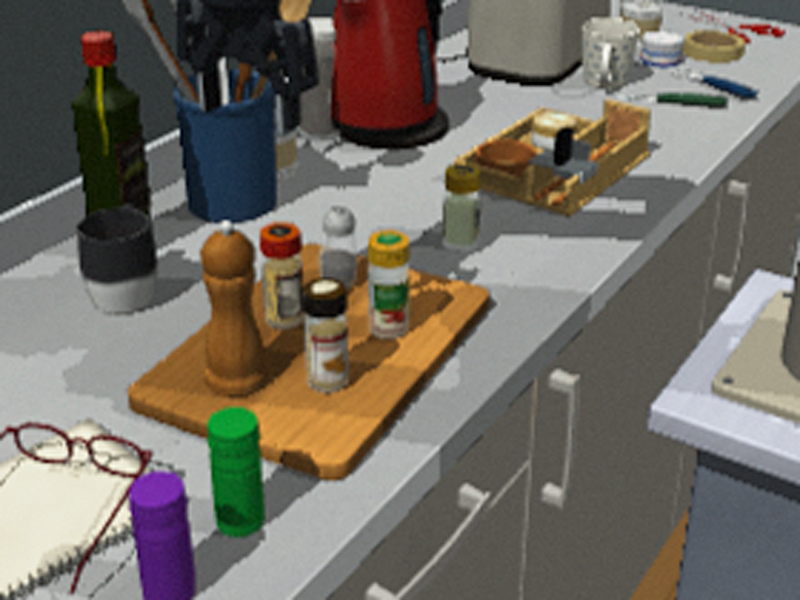

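```bash
python3 -c "
from h import *
s=snapshot('scene')
for n,x,y,z in [('mill',227,222,192),('a',281,235,127),('b',325,289,127),('c',389,240,127)]:
    print(n,np.round(pix2w(s,140+x*.35-.3,130+y*.35-.3,z),1))
go(490,367,430)"
```

```text
mill [485.3 365.4 192. ]
a [506.8 264.8 127. ]
b [408.6 324.6 127. ]
c [411.5 214.3 127. ]
d(tool,units) [ 0.553 -0.128  0.001] turn [-0.001  0.001 -0.004] t 3.675 [499.9 311.1 430.1] f [-0.1 -0.6 -0. ] gap 85.5 grip 0.0
```

```bash

python3 -m jog '0.55 -0.13 0 0 0 0 -1; 0 0 0.4 0 0 0 -1; 0 0 0.4 0 0 0 -1; 0 0 0.38 0 0 0 -1; 0 0 0 0 0 0 -1'
python3 -c "
from h import *
go(489,366.5,311)"
```

```text
time: 4.3
tool_pos: [489.1, 364.3, 308.9]
tcp_rot: [-179.7, 0.3, 86.9]
ft_force: [0.8, 0.5, 0.1]
finger_gap: 85.5
grip_force: 0.0
d(tool,units) [ 0.022 -0.002 -0.021] turn [-0.006  0.004 -0.007] t 4.3 [489.1 364.3 308.9] f [0.8 0.5 0.1] gap 85.5 grip 0.0
```

Good; close gently then firm up.

```bash

python3 -m jog '0.02 0 0 0 0 0 0.2; 0 0 0 0 0 0 0.3; 0 0 0 0 0 0 0.4; 0 0 0 0 0 0 0.5; 0 0 0 0 0 0 0.5' 40
python3 -m jog '0 0 0 0 0 0 0.6; 0 0 0 0 0 0 0.6; 0 0 0 0 0 0 0.6' 40
python3 -c "
from h import *
go(489,366.5,311)"
```

```text
time: 4.92
tool_pos: [490.9, 369.0, 315.9]
tcp_rot: [179.8, -0.2, 87.0]
ft_force: [-2.2, -0.3, 5.6]
finger_gap: 46.9
grip_force: 40.7
time: 5.3
tool_pos: [490.9, 369.0, 315.9]
tcp_rot: [179.8, -0.2, 87.0]
ft_force: [-1.5, -0.3, 6.7]
finger_gap: 46.5
grip_force: 40.7
d(tool,units) [-0.026 -0.017  0.049] turn [ 0.004 -0.003 -0.006] t 5.3 [490.9 369.  315.9] f [-1.5 -0.3  6.7] gap 46.5 grip 40.7
```

```bash

python3 -m jog '0 0 -0.1 0 0 0 0.6; 0 0 -0.3 0 0 0 0.6; 0 0 -0.4 0 0 0 0.6; 0 0 -0.4 0 0 0 0.6; 0 0 0 0 0 0 0.6' 50
python3 -c "
from h import *
s=snapshot('scene');cv2.imwrite('pics/s2.png',cv2.resize(s['img'][90:300,140:420,::-1],(800,600),interpolation=cv2.INTER_CUBIC))
w=ch(90,162,8);print(w);go(w[0],w[1],435)"
```

```text
time: 5.92
tool_pos: [490.8, 368.9, 438.6]
tcp_rot: [179.6, -0.3, 87.0]
ft_force: [-0.0, 0.4, -2.1]
finger_gap: 46.1
grip_force: 51.8
[ 509.03133376 -213.41942082    8.        ]
d(tool,units) [-5.802  0.494 -0.008] turn [ 0.004 -0.003 -0.006] t 5.975 [490.4 368.6 435.6] f [-0.   0.3 -2.7] gap 46.3 grip 51.7
```

View pics/s2.png

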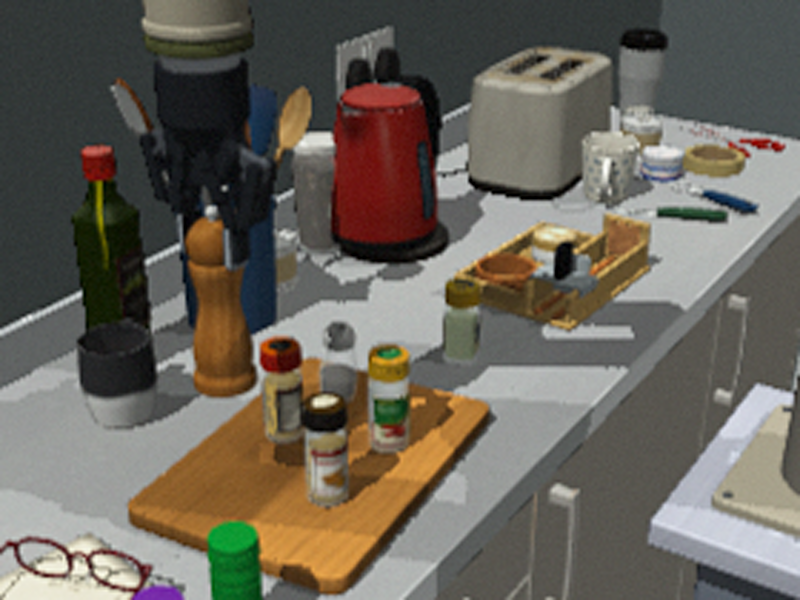

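```bash

python3 -m jog '-0.2 0 0 0 0 0 0.6; -0.4 0 0 0 0 0 0.6; -0.55 0.05 0 0 0 0 0.6; -0.55 0.05 0 0 0 0 0.6; -0.55 0.05 0 0 0 0 0.6' >/dev/null
python3 -m jog '-0.55 0.05 0 0 0 0 0.6; -0.55 0.05 0 0 0 0 0.6; -0.55 0.05 0 0 0 0 0.6; -0.55 0.05 0 0 0 0 0.6; -0.55 0.05 0 0 0 0 0.6' >/dev/null
python3 -m jog '-0.4 0.05 0 0 0 0 0.6; -0.25 0.04 0 0 0 0 0.6; -0.15 0 0 0 0 0 0.6; 0 0 0 0 0 0 0.6; 0 0 0 0 0 0 0.6'
python3 -c "
from h import *
w=ch(90,162,8);go(w[0],w[1],435)"
```

```text
time: 7.85
tool_pos: [508.1, -212.6, 432.3]
tcp_rot: [-180.0, -0.0, 87.0]
ft_force: [0.3, 0.1, -2.2]
finger_gap: 46.4
grip_force: 51.9
d(tool,units) [-0.008  0.01  -0.027] turn [-0.001 -0.001 -0.005] t 7.85 [ 508.1 -212.6  432.3] f [ 0.3  0.1 -2.2] gap 46.4 grip 51.9
```

```bash

python3 -m jog '0 0.01 0.4 0 0 0 0.6; 0 0 0.4 0 0 0 0.6; 0 0 0.1 0 0 0 0.6; 0 0 0 0 0 0 0.6; 0 0 0 0 0 0 0.6'
python3 -c "
from h import *
w=ch(90,162,8);go(w[0],w[1],435)
s=snapshot('scene');A=cv2.resize(s['img'][110:215,270:410,::-1],(800,600),interpolation=cv2.INTER_CUBIC)
cv2.imwrite('pics/s3.png',A)"
```

```text
time: 8.48
tool_pos: [510.0, -213.5, 345.0]
tcp_rot: [179.8, 0.1, 87.0]
ft_force: [0.0, -0.6, -2.2]
finger_gap: 46.1
grip_force: 52.0
d(tool,units) [-0.001 -0.007 -0.9  ] turn [ 0.003  0.001 -0.005] t 8.475 [ 510.  -213.5  345. ] f [ 0.  -0.6 -2.2] gap 46.1 grip 52.0
```

View pics/s3.png

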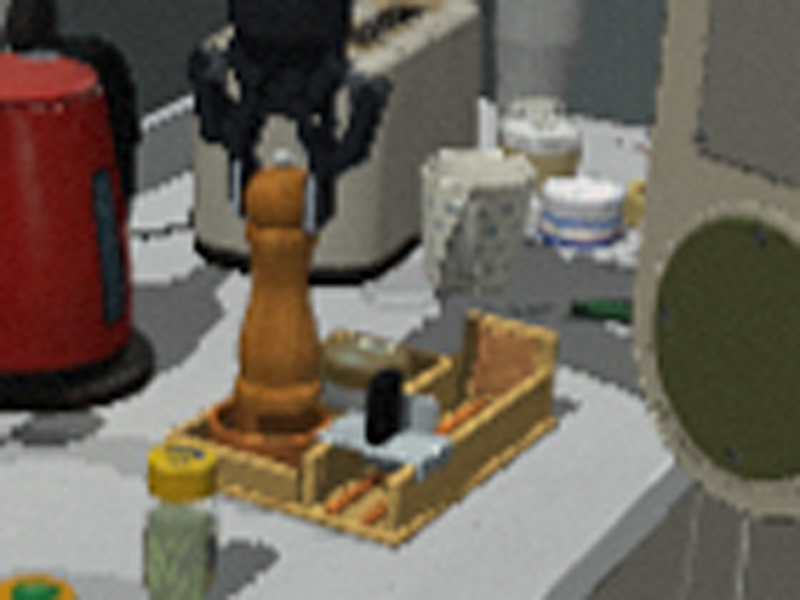

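```bash
python3 -c "
from h import *
s=snapshot('scene');E=np.linalg.inv(s['extrinsics'])
def pr(n,p):
    c=E[:3,:3]@p+E[:3,3];u=s['fx']*c[0]/c[2]+s['cx'];v=s['fy']*c[1]/c[2]+s['cy'];print(n,round((u-270+.5)*800/140),round((v-110+.5)*800/140))
w=ch(90,162,0)
for x in (-41,0,41): 
    pr('rimR %d'%x,w+[0,0,38]+x*s['extrinsics'][:3,0]*[1,1,0])
pr('foot',w+[0,0,51]);pr('fin',w+[0,0,221]);pr('chend',CE);pr('endtopfar',ch(34,0,72));pr('endtopnear',ch(-34,0,72));pr('chwallnearL',ch(-34,186,46));pr('grip',ch(0,177.5,98))
t=snapshot('top');crop2(t['img'],[(310,182),(170,186)],'pics/c2.png')
"
```

```text
rimR -41 208 417
rimR 0 269 417
rimR 41 331 417
foot 270 399
fin 283 152
chend 498 404
endtopfar 462 315
endtopnear 552 337
chwallnearL 419 466
grip 384 373
```

View pics/c2.png

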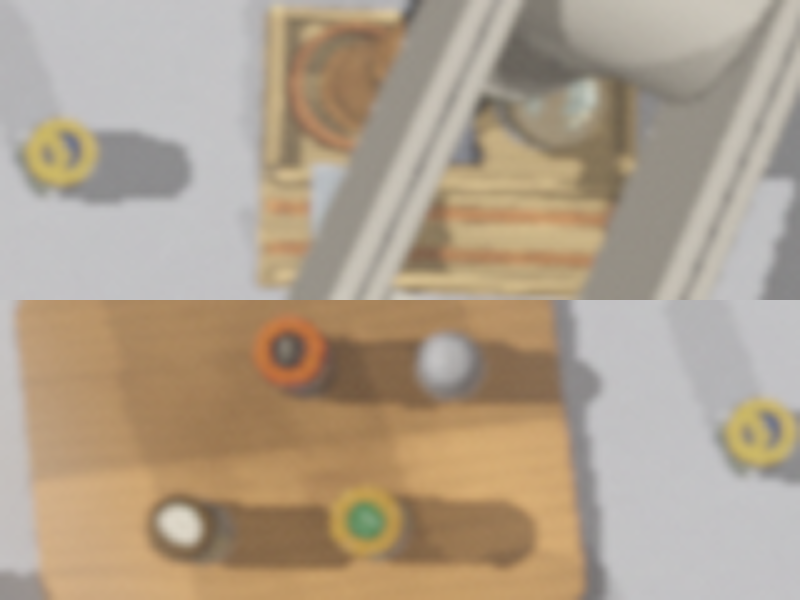

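```bash

python3 -m jog '0.03 0.02 0 0 0 0 0.6; 0 0 0.15 0 0 0 0.6; 0 0 0.1 0 0 0 0.6; 0 0 0 0 0 0 0.6; 0 0 0 0 0 0 0.6'
python3 -m jog '0 0 0.08 0 0 0 0.6; 0 0 0.05 0 0 0 0.6; 0 0 0 0 0 0 0.6; 0 0 0 0 0 0 0.6'
```

```text
time: 9.25
tool_pos: [511.3, -210.6, 317.5]
tcp_rot: [-180.0, -0.0, 87.0]
ft_force: [0.3, -0.2, -2.2]
finger_gap: 46.7
grip_force: 52.1
time: 9.75
tool_pos: [511.4, -210.5, 304.7]
tcp_rot: [180.0, -0.0, 87.0]
ft_force: [-0.5, -0.5, -1.4]
finger_gap: 46.2
grip_force: 52.1
```

```bash

python3 -m jog '0 0 0.02 0 0 0 0.6; 0 0 0 0 0 0 0.6; 0 0 0 0 0 0 0.6'
python3 -m jog '0 0 0.01 0 0 0 0.6; 0 0 0 0 0 0 0.6; 0 0 0 0 0 0 0.6'
```

```text
time: 10.12
tool_pos: [511.4, -210.5, 302.7]
tcp_rot: [180.0, 0.0, 87.0]
ft_force: [-0.2, -0.6, -1.7]
finger_gap: 46.1
grip_force: 52.1
time: 10.5
tool_pos: [511.5, -210.6, 301.9]
tcp_rot: [180.0, 0.0, 87.0]
ft_force: [-0.3, -0.6, 0.0]
finger_gap: 46.8
grip_force: 52.2
```

```bash

python3 -m jog '0 0 0.005 0 0 0 0.4; 0 0 0 0 0 0 0.1; 0 0 0 0 0 0 -0.3; 0 0 0 0 0 0 -1; 0 0 0 0 0 0 -1'
python3 -m jog '0 0 0 0 0 0 -1; 0 0 -0.2 0 0 0 -1; 0 0 -0.5 0 0 0 -1; 0 0 -0.6 0 0 0 -1; 0 0 0 0 0 0 -1'
python3 -c "
from h import *
go(411,322,430)"
```

```text
time: 11.12
tool_pos: [511.4, -210.5, 300.9]
tcp_rot: [-180.0, -0.0, 87.0]
ft_force: [0.1, 0.2, 0.2]
finger_gap: 84.7
grip_force: 0.0
time: 11.75
tool_pos: [512.5, -211.1, 439.9]
tcp_rot: [179.3, 0.3, 87.0]
ft_force: [0.4, 0.2, -1.0]
finger_gap: 85.3
grip_force: 0.0
d(tool,units) [ 5.27  -1.297  0.055] turn [ 0.011  0.005 -0.006] t 11.75 [ 512.5 -211.1  439.9] f [ 0.4  0.2 -1. ] gap 85.3 grip 0.0
```

```bash

python3 -m jog '0.527 -0.13 0.005 0 0 0 -1; 0.527 -0.13 0 0 0 0 -1; 0.527 -0.13 0 0 0 0 -1; 0.527 -0.13 0 0 0 0 -1; 0.527 -0.13 0 0 0 0 -1' >/dev/null
python3 -m jog '0.527 -0.13 0.005 0 0 0 -1; 0.527 -0.13 0 0 0 0 -1; 0.527 -0.13 0 0 0 0 -1; 0.527 -0.13 0 0 0 0 -1; 0.527 -0.13 0 0 0 0 -1' >/dev/null
python3 -m jog '0 0 0 0 0 0 -1; 0 0 0 0 0 0 -1; 0 0 0 0 0 0 -1'
python3 -c "
from h import *
go(411,322.5,255)
t=snapshot('top');crop2(t['img'],[(310,182),(170,196)],'pics/c3.png')"
```

```text
time: 13.38
tool_pos: [409.9, 321.6, 430.4]
tcp_rot: [180.0, 0.0, 86.9]
ft_force: [0.4, -0.2, 0.6]
finger_gap: 85.4
grip_force: 0.0
d(tool,units) [0.01  0.01  1.754] turn [ 0.     0.    -0.007] t 13.375 [409.9 321.6 430.4] f [ 0.4 -0.2  0.6] gap 85.4 grip 0.0
```

View pics/c3.png

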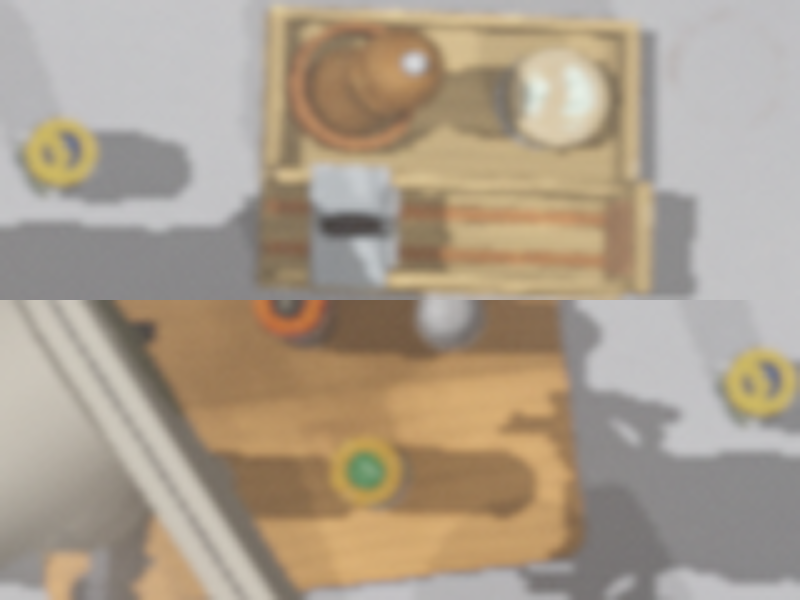

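```bash

python3 -m jog '0.01 0 0.45 0 0 0 -1; 0 0 0.45 0 0 0 -1; 0 0 0.45 0 0 0 -1; 0 0 0.3 0 0 0 -1; 0 0 0.1 0 0 0 -1' >/dev/null
python3 -m jog '0 0 0 0 0 0 0; 0 0 0 0 0 0 0.3; 0 0 0 0 0 0 0.6; 0 0 0 0 0 0 0.6; 0 0 0 0 0 0 0.6' 40
python3 -m jog '0 0 0 0 0 0 0.7; 0 0 -0.1 0 0 0 0.7; 0 0 -0.4 0 0 0 0.7; 0 0 -0.4 0 0 0 0.7; 0 0 -0.4 0 0 0 0.7' 40
python3 -m jog '0 0 -0.2 0 0 0 0.7; 0 0 0 0 0 0 0.7; 0 0 0 0 0 0 0.7' 40
python3 -c "
from h import *
w=ch(0,22.5,0);go(w[0],w[1],405)"
```

```text
time: 14.68
tool_pos: [410.5, 324.1, 257.2]
tcp_rot: [179.8, -0.1, 87.0]
ft_force: [0.9, -1.2, 6.6]
finger_gap: 39.5
grip_force: 40.1
time: 15.3
tool_pos: [409.3, 323.5, 387.0]
tcp_rot: [-180.0, -0.0, 87.0]
ft_force: [0.4, -0.5, -1.2]
finger_gap: 39.7
grip_force: 40.5
time: 15.68
tool_pos: [409.3, 323.4, 403.2]
tcp_rot: [-179.9, 0.1, 87.0]
ft_force: [0.1, 0.6, -1.8]
finger_gap: 39.6
grip_force: 40.5
d(tool,units) [-6.708  0.389 -0.008] turn [-0.002  0.002 -0.006] t 15.675 [409.3 323.4 403.2] f [ 0.1  0.6 -1.8] gap 39.6 grip 40.5
```

```bash

python3 -m jog '-0.2 0 0 0 0 0 0.7; -0.4 0.039 0 0 0 0 0.7; -0.55 0.039 0 0 0 0 0.7; -0.55 0.039 0 0 0 0 0.7; -0.55 0.039 0 0 0 0 0.7' >/dev/null
python3 -m jog '-0.55 0.039 0 0 0 0 0.7; -0.55 0.039 0 0 0 0 0.7; -0.55 0.039 0 0 0 0 0.7; -0.55 0.039 0 0 0 0 0.7; -0.55 0.039 0 0 0 0 0.7' >/dev/null
python3 -m jog '-0.55 0.039 0 0 0 0 0.7; -0.55 0.039 0 0 0 0 0.7; -0.35 0 0 0 0 0 0.7; -0.2 0 0 0 0 0 0.7; -0.06 0 0 0 0 0 0.7' >/dev/null
python3 -m jog '0 0 0 0 0 0 0.7; 0 0 0.5 0 0 0 0.7; 0 0 0.4 0 0 0 0.7; 0 0 0 0 0 0 0.7; 0 0 0 0 0 0 0.7'
python3 -c "
from h import *
w=ch(0,22.5,0);go(w[0],w[1],250)
s=snapshot('scene');A=cv2.resize(s['img'][110:215,270:410,::-1],(800,600),interpolation=cv2.INTER_CUBIC)
cv2.imwrite('pics/s4.png',A)"
```

```text
time: 18.18
tool_pos: [417.5, -348.4, 317.1]
tcp_rot: [179.9, 0.1, 87.0]
ft_force: [0.1, -0.6, -1.1]
finger_gap: 39.9
grip_force: 40.6
d(tool,units) [-0.003 -0.05   0.671] turn [ 0.001  0.001 -0.005] t 18.175 [ 417.5 -348.4  317.1] f [ 0.1 -0.6 -1.1] gap 39.9 grip 40.6
```

View pics/s4.png

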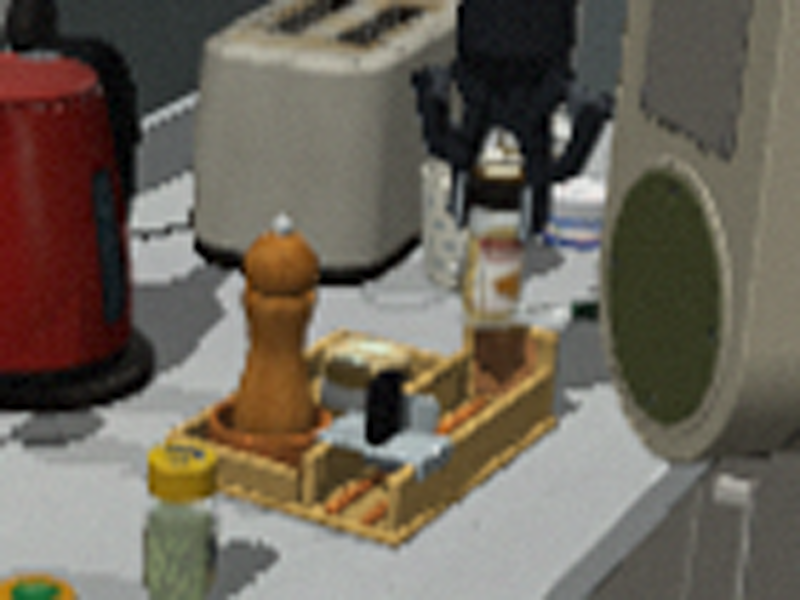

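```bash

python3 -m jog '0.025 -0.05 0 0 0 0 0.7; 0 0 0.25 0 0 0 0.7; 0 0 0.1 0 0 0 0.7; 0 0 0 0 0 0 0.7; 0 0 0 0 0 0 0.7'
python3 -m jog '0 0 0.15 0 0 0 0.7; 0 0 0.1 0 0 0 0.7; 0 0 0 0 0 0 0.7; 0 0 0.05 0 0 0 0.7; 0 0 0 0 0 0 0.7'
```

```text
time: 18.85
tool_pos: [412.2, -346.2, 281.2]
tcp_rot: [179.9, 0.0, 87.0]
ft_force: [-0.4, -0.5, -1.0]
finger_gap: 39.5
grip_force: 40.6
time: 19.48
tool_pos: [411.9, -345.9, 249.9]
tcp_rot: [-180.0, -0.0, 87.0]
ft_force: [-0.1, 1.2, -1.3]
finger_gap: 40.1
grip_force: 40.6
```

```bash

python3 -m jog '0 0 0.015 0 0 0 0.7; 0 0 0 0 0 0 0.7; 0 0 0 0 0 0 0.7'
python3 -m jog '0 0 0.01 0 0 0 0.7; 0 0 0 0 0 0 0.7; 0 0 0 0 0 0 0.7'
```

```text
time: 19.85
tool_pos: [412.0, -346.0, 248.9]
tcp_rot: [180.0, 0.0, 87.0]
ft_force: [1.0, 1.2, -1.3]
finger_gap: 39.8
grip_force: 40.6
time: 20.23
tool_pos: [412.1, -346.1, 248.0]
tcp_rot: [180.0, 0.0, 87.0]
ft_force: [-1.4, -0.3, 2.6]
finger_gap: 39.9
grip_force: 40.5
```

```bash

python3 -m jog '0 0 0 0 0 0 0.4; 0 0 0 0 0 0 0; 0 0 0 0 0 0 -0.7; 0 0 0 0 0 0 -0.7; 0 0 -0.1 0 0 0 -0.7'
python3 -m jog '0 0 -0.4 0 0 0 -1; 0 0 -0.5 0 0 0 -1; 0 0 -0.3 0 0 0 -1; 0.3 0 0 0 0 0 -1; 0.5 0 0 0 0 0 -1' >/dev/null
python3 -m jog '0.55 0 0 0 0 0 -1; 0.55 0 0 0 0 0 -1; 0.55 0 0 0 0 0 -1; 0.55 0 0 0 0 0 -1; 0.55 0 0 0 0 0 -1' >/dev/null
python3 -m jog '0.55 0 0 0 0 0 -1; 0.55 0 0 0 0 0 -1; 0.5 0 0 0 0 0 -1; 0 0 0 0 0 0 -1; 0 0 0 0 0 0 -1'
python3 -c "
from h import *
go(412.5,214.5,257)
t=snapshot('top');crop2(t['img'],[(310,182),(170,186)],'pics/c4.png')"
```

```text
time: 20.85
tool_pos: [411.6, -345.5, 257.0]
tcp_rot: [-179.9, -0.1, 87.0]
ft_force: [-0.2, 0.3, -0.1]
finger_gap: 72.6
grip_force: 0.0
time: 22.72
tool_pos: [439.2, 168.3, 378.1]
tcp_rot: [180.0, 0.0, 87.0]
ft_force: [-0.4, -0.7, 0.1]
finger_gap: 85.2
grip_force: 0.0
d(tool,units) [ 0.448 -0.291  1.211] turn [ 0.     0.    -0.005] t 22.725 [439.2 168.3 378.1] f [-0.4 -0.7  0.1] gap 85.2 grip 0.0
```

View pics/c4.png

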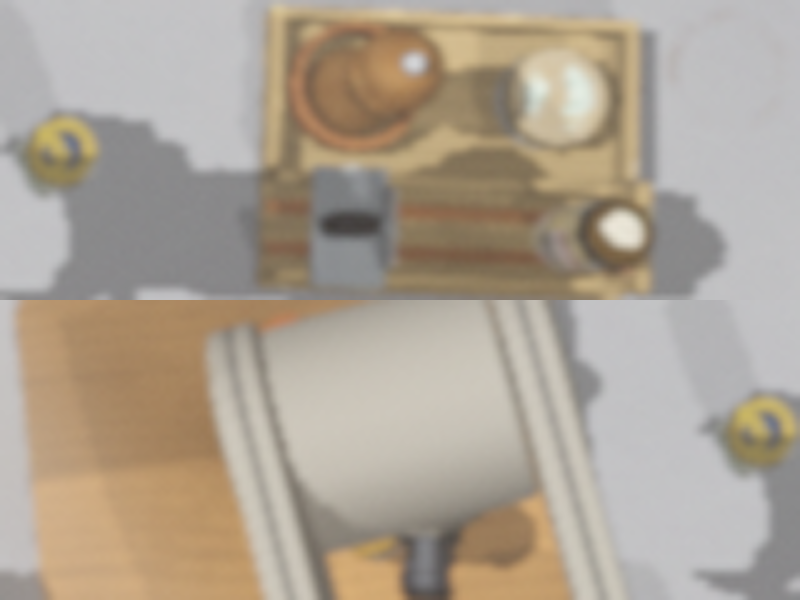

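```bash

python3 -m jog '0.45 -0.29 0 0 0 0 -1; 0 0 0 0 0 0 -1; 0 0 0.45 0 0 0 -1; 0 0 0.45 0 0 0 -1; 0 0 0.3 0 0 0 -1' >/dev/null
python3 -m jog '0 0 0 0 0 0 -1; 0 0 0 0 0 0 -1'
python3 -c "
from h import *
go(412.5,214.5,257)
s=snapshot('top');x,y,c,r=617,233,310,182;w=pix2w(s,c+(x+.5)/5-.5,r+(y+.5)/5-.5,118);print(w,(w-CE)@CX,(w-CE)@CY)"
```

```text
time: 23.65
tool_pos: [413.7, 214.2, 259.2]
tcp_rot: [179.9, -0.0, 86.9]
ft_force: [-0.7, -0.4, -0.0]
finger_gap: 85.1
grip_force: 0.0
d(tool,units) [ 0.002 -0.012  0.022] turn [ 0.002 -0.001 -0.007] t 23.65 [413.7 214.2 259.2] f [-0.7 -0.4 -0. ] gap 85.1 grip 0.0
[ 411.98529083 -344.12177352  118.        ] -0.7813857532776323 26.87124861244914
```

```bash

python3 -m jog '0 0 0.02 0 0 0 0; 0 0 0 0 0 0 0.3; 0 0 0 0 0 0 0.6; 0 0 0 0 0 0 0.6; 0 0 0 0 0 0 0.7' 40
python3 -m jog '0 0 0 0 0 0 0.7; 0 0 -0.1 0 0 0 0.7; 0 0 -0.4 0 0 0 0.7; 0 0 -0.4 0 0 0 0.7; 0 0 -0.4 0 0 0 0.7' 40
python3 -m jog '0 0 -0.2 0 0 0 0.7; 0 0 0 0 0 0 0.7; 0 0 0 0 0 0 0.7' 40
python3 -c "
from h import *
w=ch(0,69.5,0);go(w[0],w[1],405)"
```

```text
time: 24.32
tool_pos: [413.1, 215.0, 256.4]
tcp_rot: [179.9, -0.0, 87.0]
ft_force: [1.2, -0.4, 5.8]
finger_gap: 40.4
grip_force: 40.5
time: 24.95
tool_pos: [412.2, 214.7, 386.8]
tcp_rot: [-179.9, 0.0, 87.0]
ft_force: [0.3, 0.5, -1.7]
finger_gap: 40.3
grip_force: 40.6
time: 25.32
tool_pos: [412.4, 214.7, 404.3]
tcp_rot: [-179.9, 0.0, 87.0]
ft_force: [0.7, -0.1, -1.9]
finger_gap: 40.1
grip_force: 40.6
d(tool,units) [-5.154e+00  2.980e-01 -3.000e-03] turn [-0.002  0.001 -0.006] t 25.325 [412.4 214.7 404.3] f [ 0.7 -0.1 -1.9] gap 40.1 grip 40.6
```

```bash

python3 -m jog '-0.2 0 0 0 0 0 0.7; -0.4 0.033 0 0 0 0 0.7; -0.55 0.033 0 0 0 0 0.7; -0.55 0.033 0 0 0 0 0.7; -0.55 0.033 0 0 0 0 0.7' >/dev/null
python3 -m jog '-0.55 0.033 0 0 0 0 0.7; -0.55 0.033 0 0 0 0 0.7; -0.55 0.033 0 0 0 0 0.7; -0.55 0.033 0 0 0 0 0.7; -0.4 0.033 0 0 0 0 0.7' >/dev/null
python3 -m jog '-0.2 0 0 0 0 0 0.7; -0.1 0 0 0 0 0 0.7; 0 0 0 0 0 0 0.7; 0 0 0.4 0 0 0 0.7; 0 0 0.3 0 0 0 0.7'
python3 -m jog '0 0 0.1 0 0 0 0.7; 0 0 0 0 0 0 0.7; 0 0 0 0 0 0 0.7'
python3 -c "
from h import *
w=ch(0,69.5,0);go(w[0],w[1],249)"
```

```text
time: 27.2
tool_pos: [415.3, -299.5, 334.7]
tcp_rot: [180.0, -0.0, 87.0]
ft_force: [0.6, 0.8, -1.6]
finger_gap: 40.3
grip_force: 40.7
time: 27.58
tool_pos: [415.6, -301.1, 327.4]
tcp_rot: [179.9, 0.1, 87.0]
ft_force: [0.4, 0.3, -0.9]
finger_gap: 40.1
grip_force: 40.7
d(tool,units) [-0.004 -0.01   0.784] turn [ 0.002  0.001 -0.005] t 27.575 [ 415.6 -301.1  327.4] f [ 0.4  0.3 -0.9] gap 40.1 grip 40.7
```

```bash

python3 -m jog '0 -0.01 0.3 0 0 0 0.7; 0 0 0.2 0 0 0 0.7; 0 0 0.15 0 0 0 0.7; 0 0 0 0 0 0 0.7; 0 0 0 0 0 0 0.7'
python3 -m jog '0 0 0.1 0 0 0 0.7; 0 0 0 0 0 0 0.7; 0 0 0.02 0 0 0 0.7; 0 0 0 0 0 0 0.7; 0 0 0 0 0 0 0.7'
```

```text
time: 28.2
tool_pos: [414.5, -301.4, 261.9]
tcp_rot: [179.9, 0.1, 87.0]
ft_force: [-0.8, -1.2, -1.0]
finger_gap: 40.5
grip_force: 40.7
time: 28.82
tool_pos: [414.1, -301.0, 248.8]
tcp_rot: [180.0, 0.0, 87.0]
ft_force: [0.7, 0.3, -1.4]
finger_gap: 40.3
grip_force: 40.7
```

```bash

python3 -m jog '0 0 0.015 0 0 0 0.7; 0 0 0 0 0 0 0.7; 0 0 0 0 0 0 0.7'
python3 -m jog '0 0 0 0 0 0 0.4; 0 0 0 0 0 0 0; 0 0 0 0 0 0 -0.7; 0 0 0 0 0 0 -0.7; 0 0 -0.1 0 0 0 -0.7'
python3 -m jog '0 0 -0.5 0 0 0 -1; 0 0 -0.6 0 0 0 -1; 0 0 -0.4 0 0 0 -1; 0.3 0.1 0 0 0 0 -1; 0.5 0.1 0 0 0 0 -1' >/dev/null
python3 -m jog '0.55 0.1 0 0 0 0 -1; 0.55 0.1 0 0 0 0 -1; 0.55 0.1 0 0 0 0 -1; 0.55 0.1 0 0 0 0 -1; 0.55 0.1 0 0 0 0 -1' >/dev/null
python3 -m jog '0.55 0 0 0 0 0 -1; 0.55 0 0 0 0 0 -1; 0 0 0 0 0 0 -1; 0 0 0 0 0 0 -1'
python3 -c "
from h import *
go(511,260,260)
t=snapshot('top');crop2(t['img'],[(310,182),(170,186)],'pics/c5.png')"
```

```text
time: 29.2
tool_pos: [414.1, -301.0, 247.3]
tcp_rot: [180.0, 0.0, 87.0]
ft_force: [0.0, 0.0, -0.9]
finger_gap: 40.2
grip_force: 40.7
time: 29.82
tool_pos: [413.7, -300.7, 256.7]
tcp_rot: [-179.9, -0.1, 87.0]
ft_force: [0.1, 0.9, 0.2]
finger_gap: 72.4
grip_force: 0.0
time: 31.58
tool_pos: [508.6, 159.6, 407.6]
tcp_rot: [180.0, 0.0, 87.0]
ft_force: [-0.5, -0.1, -0.5]
finger_gap: 85.1
grip_force: 0.0
d(tool,units) [ 1.004 -0.029  1.476] turn [ 0.     0.    -0.005] t 31.575 [508.6 159.6 407.6] f [-0.5 -0.1 -0.5] gap 85.1 grip 0.0
```

View pics/c5.png

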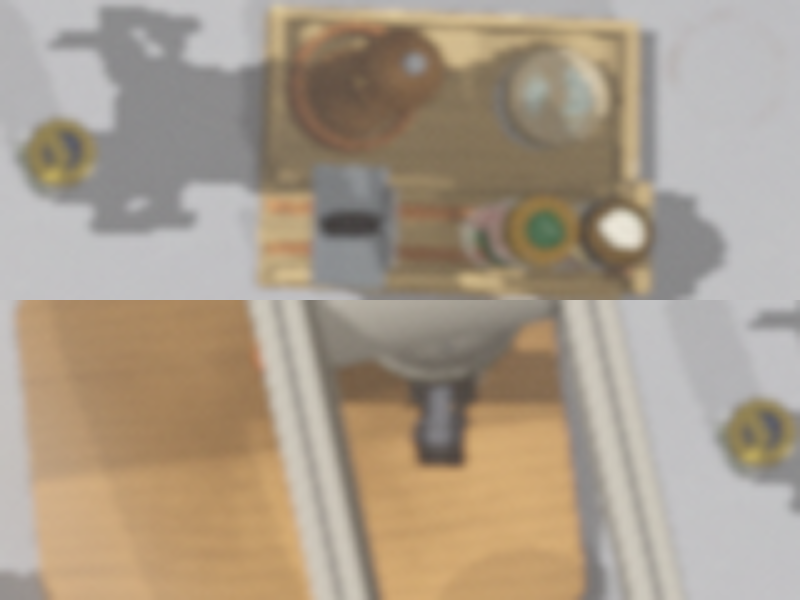

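```bash

python3 -m jog '0.5 -0.02 0 0 0 0 -1; 0.49 0 0 0 0 0 -1; 0 0 0 0 0 0 -1; 0 0 0.5 0 0 0 -1; 0 0 0.5 0 0 0 -1' >/dev/null
python3 -m jog '0 0 0.4 0 0 0 -1; 0 0 0.09 0 0 0 -1; 0 0 0 0 0 0 -1; 0 0 0 0 0 0 -1'
python3 -c "
from h import *
go(511,258.5,257)"
```

```text
time: 32.75
tool_pos: [513.1, 258.6, 260.8]
tcp_rot: [179.8, -0.1, 86.9]
ft_force: [-0.0, -0.4, 0.7]
finger_gap: 85.4
grip_force: 0.0
d(tool,units) [-0.002 -0.021  0.038] turn [ 0.003 -0.001 -0.006] t 32.75 [513.1 258.6 260.8] f [-0.  -0.4  0.7] gap 85.4 grip 0.0
```

```bash

python3 -m jog '0 0 0.03 0 0 0 0; 0 0 0 0 0 0 0.3; 0 0 0 0 0 0 0.6; 0 0 0 0 0 0 0.6; 0 0 0 0 0 0 0.7' 40
python3 -m jog '0 0 0 0 0 0 0.7; 0 0 -0.1 0 0 0 0.7; 0 0 -0.4 0 0 0 0.7; 0 0 -0.5 0 0 0 0.7; 0 0 -0.5 0 0 0 0.7' 40
python3 -m jog '0 0 -0.2 0 0 0 0.7; 0 0 0 0 0 0 0.7; 0 0 0 0 0 0 0.7' 40
python3 -c "
from h import *
w=ch(0,113.5,0);go(w[0],w[1],420)
t=snapshot('scene');cv2.imwrite('pics/s5.png',cv2.resize(t['img'][90:300,140:420,::-1],(800,600),interpolation=cv2.INTER_CUBIC))"
```

```text
time: 33.38
tool_pos: [512.2, 258.8, 255.8]
tcp_rot: [179.9, -0.0, 87.0]
ft_force: [0.2, 0.2, 4.2]
finger_gap: 40.2
grip_force: 40.0
time: 34.0
tool_pos: [511.4, 258.4, 406.2]
tcp_rot: [-179.9, 0.0, 87.0]
ft_force: [1.1, 0.1, -1.9]
finger_gap: 40.0
grip_force: 40.4
time: 34.38
tool_pos: [511.5, 258.4, 422.4]
tcp_rot: [-179.8, 0.1, 87.0]
ft_force: [-0.9, 0.6, -1.4]
finger_gap: 40.7
grip_force: 40.4
d(tool,units) [-5.203 -0.671  0.035] turn [-0.004  0.002 -0.006] t 34.375 [511.5 258.4 422.4] f [-0.9  0.6 -1.4] gap 40.7 grip 40.4
```

View pics/s5.png

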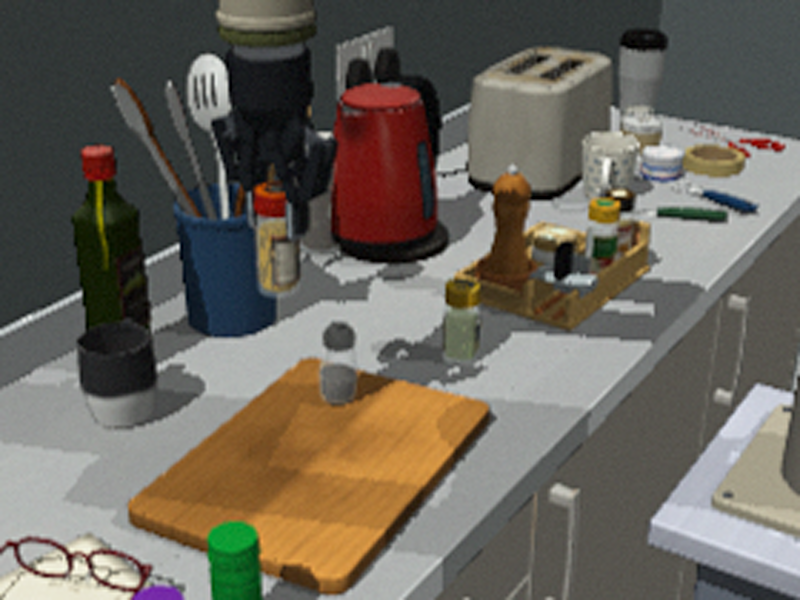

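```bash

python3 -m jog '-0.2 0 0 0 0 0 0.7; -0.4 0 0 0 0 0 0.7; -0.55 -0.084 0 0 0 0 0.7; -0.55 -0.084 0 0 0 0 0.7; -0.55 -0.084 0 0 0 0 0.7' >/dev/null
python3 -m jog '-0.55 -0.084 0 0 0 0 0.7; -0.55 -0.084 0 0 0 0 0.7; -0.55 -0.084 0 0 0 0 0.7; -0.55 -0.084 0 0 0 0 0.7; -0.4 -0.084 0 0 0 0 0.7' >/dev/null
python3 -m jog '-0.2 0 0 0 0 0 0.7; -0.12 0 0 0 0 0 0.7; 0 0 0 0 0 0 0.7; 0 0 0.2 0 0 0 0.7; 0 0 0.1 0 0 0 0.7'
python3 -m jog '0 0 0 0 0 0 0.7; 0 0 0 0 0 0 0.7'
python3 -c "
from h import *
w=ch(0,117,0);go(w[0],w[1],247)
t=snapshot('scene');cv2.imwrite('pics/s6.png',cv2.resize(t['img'][90:195,290:430,::-1],(800,600),interpolation=cv2.INTER_CUBIC))"
```

```text
time: 36.3
tool_pos: [417.3, -252.9, 392.8]
tcp_rot: [-179.9, -0.1, 87.0]
ft_force: [-0.4, 0.3, -1.0]
finger_gap: 40.3
grip_force: 40.4
time: 36.55
tool_pos: [417.5, -253.8, 395.3]
tcp_rot: [180.0, -0.0, 87.0]
ft_force: [0.2, 0.3, -1.6]
finger_gap: 40.0
grip_force: 40.4
d(tool,units) [-0.003 -0.005  1.483] turn [ 0.    -0.    -0.005] t 36.55 [ 417.5 -253.8  395.3] f [ 0.2  0.3 -1.6] gap 40.0 grip 40.4
```

View pics/s6.png

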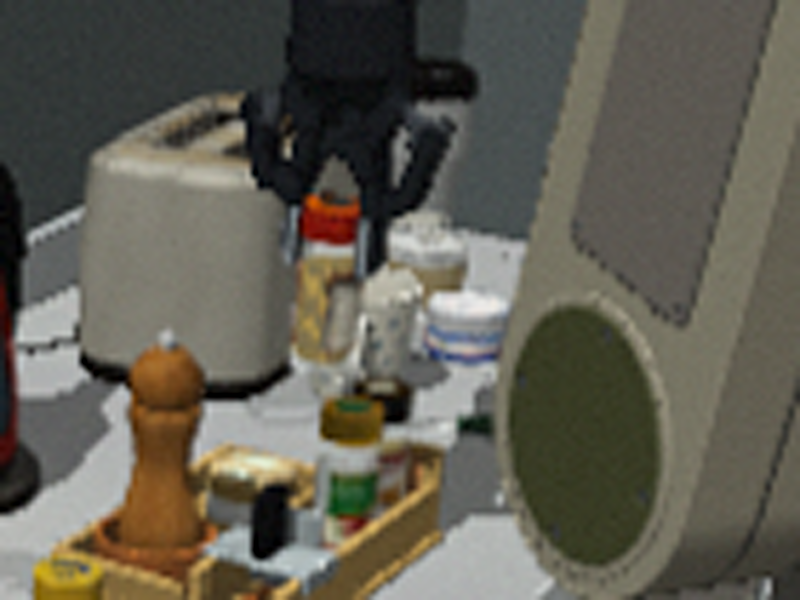

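```bash
python3 -c "
from h import *
s=snapshot('scene');E=np.linalg.inv(s['extrinsics'])
def pr(n,p):
    c=E[:3,:3]@p+E[:3,3];u=s['fx']*c[0]/c[2]+s['cx'];v=s['fy']*c[1]/c[2]+s['cy'];print(n,round((u-290+.5)*800/140),round((v-90+.5)*800/140))
for y in (112,117,122): pr(('foot',y),ch(0,y,161)); pr(('cap',y),ch(0,y,256))
pr('c',ch(0,70,103));pr('cfoot',ch(0,70,118))
t=snapshot('top')
for x,y in((543,229),):
  w=pix2w(t,310+(x+.5)/5-.5,182+(y+.5)/5-.5,118);print((w-CE)@CX,(w-CE)@CY)
"
```

```text
('foot', 112) 326 363
('cap', 112) 338 218
('foot', 117) 322 366
('cap', 117) 335 220
('foot', 122) 319 368
('cap', 122) 331 222
c 349 429
cfoot 351 407
0.056087765508135316 70.46955881582903
```

```bash

python3 -m jog '0.03 0 0.3 0 0 0 0.7; 0 0 0.15 0 0 0 0.7; 0 0 0 0 0 0 0.7; 0 0 0.1 0 0 0 0.7; 0 0 0.1 0 0 0 0.7'
python3 -m jog '0 0 0.1 0 0 0 0.7; 0 0 0.2 0 0 0 0.7; 0 0 0.2 0 0 0 0.7; 0 0 0 0 0 0 0.7; 0 0 0 0 0 0 0.7'
python3 -m jog '0 0 0.1 0 0 0 0.7; 0 0 0.1 0 0 0 0.7; 0 0 0.08 0 0 0 0.7; 0 0 0 0 0 0 0.7; 0 0 0 0 0 0 0.7'
```

```text
time: 37.33
tool_pos: [417.8, -251.4, 330.4]
tcp_rot: [179.9, 0.0, 87.0]
ft_force: [0.7, 0.5, 0.0]
finger_gap: 39.9
grip_force: 40.4
time: 37.95
tool_pos: [417.7, -251.2, 280.7]
tcp_rot: [180.0, 0.0, 87.0]
ft_force: [-0.3, -0.1, -0.6]
finger_gap: 40.0
grip_force: 40.4
time: 38.58
tool_pos: [417.6, -251.2, 252.3]
tcp_rot: [180.0, -0.0, 87.0]
ft_force: [-0.1, -0.6, -1.0]
finger_gap: 40.3
grip_force: 40.4
```

```bash

python3 -m jog '0 0 0.04 0 0 0 0.7; 0 0 0 0 0 0 0.7; 0 0 0.01 0 0 0 0.7; 0 0 0 0 0 0 0.7; 0 0 0 0 0 0 0.7'
python3 -m jog '0 0 0 0 0 0 0.4; 0 0 0 0 0 0 0; 0 0 0 0 0 0 -0.7; 0 0 0 0 0 0 -0.7; 0 0 -0.1 0 0 0 -0.7'
python3 -m jog '0 0 -0.5 0 0 0 -1; 0 0 -0.5 0 0 0 -1; 0 0 -0.5 0 0 0 -1; 0 0 0 0 0 0 -1; 0 0 0 0 0 0 -1'
python3 -c "
from h import *
w=ch(0,177.5,0);go(w[0],w[1],240)"
```

```text
time: 39.2
tool_pos: [417.6, -251.1, 247.3]
tcp_rot: [180.0, 0.0, 87.0]
ft_force: [-0.6, 0.6, -0.4]
finger_gap: 39.9
grip_force: 40.4
time: 39.83
tool_pos: [417.2, -250.8, 256.8]
tcp_rot: [-179.9, -0.1, 87.0]
ft_force: [0.1, -0.6, -0.2]
finger_gap: 72.5
grip_force: 0.0
time: 40.45
tool_pos: [417.5, -251.0, 407.5]
tcp_rot: [180.0, 0.0, 87.0]
ft_force: [0.5, 0.5, -0.5]
finger_gap: 85.6
grip_force: 0.0
d(tool,units) [ 0.575 -0.007  1.675] turn [ 0.001  0.    -0.006] t 40.45 [ 417.5 -251.   407.5] f [ 0.5  0.5 -0.5] gap 85.6 grip 0.0
```

```bash

python3 -m jog '0.3 0 0 0 0 0 0; 0.275 -0.007 0 0 0 0 0; 0 0 0 0 0 0 0; 0 0 0.4 0 0 0 0; 0 0 0.4 0 0 0 0' 20
python3 -m jog '0 0 0.3 0 0 0 0; 0 0 0.1 0 0 0 0; 0 0 0 0 0 0 0; 0 0 0 0 0 0 0'
python3 -c "
from h import *
w=ch(0,177.5,0);go(w[0],w[1],239)
t=snapshot('scene');cv2.imwrite('pics/s7.png',cv2.resize(t['img'][110:215,290:430,::-1],(800,600),interpolation=cv2.INTER_CUBIC))"
```

```text
time: 41.08
tool_pos: [419.6, -194.1, 325.7]
tcp_rot: [-180.0, 0.0, 87.0]
ft_force: [0.4, -0.1, -0.0]
finger_gap: 42.7
grip_force: 0.0
time: 41.58
tool_pos: [420.4, -194.1, 288.6]
tcp_rot: [179.9, 0.1, 86.9]
ft_force: [-0.5, 0.4, 1.3]
finger_gap: 42.8
grip_force: 0.0
d(tool,units) [ 0.005 -0.006  0.496] turn [ 0.002  0.001 -0.006] t 41.575 [ 420.4 -194.1  288.6] f [-0.5  0.4  1.3] gap 42.8 grip 0.0
```

View pics/s7.png

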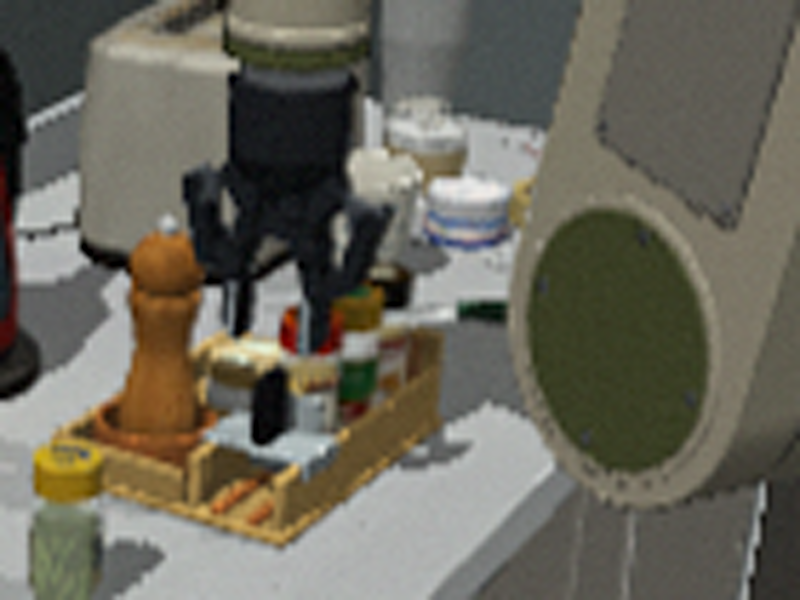

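```bash

python3 -m jog '0 0 0.25 0 0 0 0; 0 0 0.15 0 0 0 0; 0 0 0.09 0 0 0 0; 0 0 0 0 0 0 0; 0 0 0 0 0 0 0'
python3 -m jog '0 0 0 0 0 0 0.3; 0 0 0 0 0 0 0.6; 0 0 0 0 0 0 0.8; 0 0 0 0 0 0 0.8; 0 0 0 0 0 0 0.8' 25
```

```text
time: 42.25
tool_pos: [420.2, -193.8, 238.9]
tcp_rot: [180.0, 0.0, 87.0]
ft_force: [0.4, -0.6, 0.4]
finger_gap: 42.6
grip_force: 0.0
time: 42.88
tool_pos: [420.8, -193.8, 238.9]
tcp_rot: [179.8, 0.0, 87.0]
ft_force: [8.0, 0.6, -2.4]
finger_gap: 13.6
grip_force: 31.7
```

```bash

python3 -m jog '-0.03 0.008 0 0 0 0 0.8; -0.04 0 0 0 0 0 0.8; -0.04 0 0 0 0 0 0.8; -0.04 0 0 0 0 0 0.8; 0 0 0 0 0 0 0.8'
python3 -m jog '-0.02 0 0 0 0 0 0.8; 0 0 0 0 0 0 0.8; -0.02 0 0 0 0 0 0.8; 0 0 0 0 0 0 0.8;0 0 0 0 0 0 0.8'
python3 -m jog '-0.02 0 0 0 0 0 0.8; 0 0 0 0 0 0 0.8; 0 0 0 0 0 0 0.8'
python3 -m jog '-0.01 0 0 0 0 0 0.8; 0 0 0 0 0 0 0.8; 0 0 0 0 0 0 0.8'
```

```text
time: 43.5
tool_pos: [420.3, -209.3, 238.8]
tcp_rot: [179.9, 0.1, 86.9]
ft_force: [5.4, -0.6, 3.5]
finger_gap: 13.4
grip_force: 32.7
time: 44.12
tool_pos: [420.2, -212.7, 238.8]
tcp_rot: [179.9, 0.0, 87.0]
ft_force: [5.1, 2.3, 4.9]
finger_gap: 13.3
grip_force: 32.9
time: 44.5
tool_pos: [420.1, -214.6, 238.8]
tcp_rot: [179.9, 0.0, 87.0]
ft_force: [5.1, 3.7, 5.1]
finger_gap: 13.6
grip_force: 33.0
time: 44.88
tool_pos: [420.0, -215.5, 238.8]
tcp_rot: [179.9, -0.0, 87.0]
ft_force: [5.5, 4.1, 5.0]
finger_gap: 13.3
grip_force: 33.0
```

```bash

for i in 1; do python3 -m jog '-0.01 0 0 0 0 0 0.8; 0 0 0 0 0 0 0.8; 0 0 0 0 0 0 0.8'; done
python3 -m jog '-0.01 0 0 0 0 0 0.8; 0 0 0 0 0 0 0.8; 0 0 0 0 0 0 0.8'
python3 -m jog '-0.01 0 0 0 0 0 0.8; 0 0 0 0 0 0 0.8; 0 0 0 0 0 0 0.8'
```

```text
time: 45.25
tool_pos: [420.0, -216.0, 238.8]
tcp_rot: [179.9, -0.1, 87.0]
ft_force: [5.0, 9.0, 8.1]
finger_gap: 13.4
grip_force: 33.4
time: 45.62
tool_pos: [420.0, -216.4, 238.8]
tcp_rot: [179.9, -0.2, 87.0]
ft_force: [4.4, 13.0, 11.0]
finger_gap: 13.8
grip_force: 33.8
time: 46.0
tool_pos: [420.1, -216.8, 238.8]
tcp_rot: [179.9, -0.3, 87.0]
ft_force: [5.1, 18.1, 12.9]
finger_gap: 13.6
grip_force: 34.1
```

```bash

python3 -m jog '0.02 0 0 0 0 0 0.8; 0 0 0 0 0 0 0.8; 0 0 0 0 0 0 0.5; 0 0 0 0 0 0 0; 0 0 0 0 0 0 0'
python3 -m jog '0 0 -0.1 0 0 0 0; 0 0 -0.4 0 0 0 0; 0 0 -0.5 0 0 0 0; 0 0 -0.5 0 0 0 0; 0 0 -0.3 0 0 0 0'
python3 -m jog '0.5 0 0 0 0 0 0; 0.5 0 0 0 0 0 0; 0.5 0 0 0 0 0 0; 0.5 0 0 0 0 0 0; 0.5 0 0 0 0 0 0' > /dev/null
python3 -m jog '0.5 0 0 0 0 0 0; 0.5 0 0 0 0 0 0; 0.5 0 0 0 0 0 0; 0 0 0 0 0 0 0; 0 0 0 0 0 0 0'
python3 - <<'E'
from h import *
t=snapshot('top');im=cv2.resize(t['img'],None,fx=5,fy=5,interpolation=cv2.INTER_CUBIC)
hsv=cv2.cvtColor(im,cv2.COLOR_RGB2HSV)
E=np.linalg.inv(t['extrinsics'])
def px(p):
    c=E[:3,:3]@p+E[:3,3];return t['fx']*c[0]/c[2]+t['cx'],t['fy']*c[1]/c[2]+t['cy']
# profile along channel centre line at cap height (z=118): hue/sat/val every 3 mm
for y in range(0,200,4):
    u,v=px(ch(0,y,118));u=int((u+.5)*5);v=int((v+.5)*5);print(y,hsv[v-2:v+3,u-2:u+3].reshape(-1,3).mean(0).round().astype(int).tolist(),end=' ')
E
```

```text
time: 46.62
tool_pos: [419.1, -216.7, 237.8]
tcp_rot: [-179.9, -0.0, 86.9]
ft_force: [-0.4, 0.3, -0.7]
finger_gap: 42.8
grip_force: 0.0
time: 47.25
tool_pos: [419.5, -216.8, 422.2]
tcp_rot: [179.8, 0.1, 86.9]
ft_force: [0.3, -1.5, -0.5]
finger_gap: 42.7
grip_force: 0.0
time: 48.5
tool_pos: [440.6, 182.7, 418.5]
tcp_rot: [180.0, 0.0, 87.0]
ft_force: [-0.1, -0.1, 0.3]
finger_gap: 42.6
grip_force: 0.0
0 [13, 20, 128] 4 [17, 63, 134] 8 [20, 38, 188] 12 [21, 24, 225] 16 [22, 21, 230] 20 [23, 20, 230] 24 [22, 21, 231] 28 [21, 27, 213] 32 [18, 52, 168] 36 [17, 97, 130] 40 [18, 128, 150] 44 [20, 141, 188] 48 [24, 123, 175] 52 [47, 79, 156] 56 [63, 70, 164] 60 [64, 71, 168] 64 [66, 83, 163] 68 [60, 86, 153] 72 [31, 105, 158] 76 [21, 139, 191] 80 [19, 145, 177] 84 [14, 142, 145] 88 [11, 149, 143] 92 [10, 127, 122] 96 [10, 77, 90] 100 [17, 33, 81] 104 [19, 34, 94] 108 [13, 47, 91] 112 [9, 110, 109] 116 [11, 146, 135] 120 [10, 147, 140] 124 [8, 117, 121] 128 [13, 81, 129] 132 [18, 61, 144] 136 [19, 32, 144] 140 [20, 9, 122] 144 [13, 6, 92] 148 [12, 22, 73] 152 [11, 25, 67] 156 [12, 29, 69] 160 [12, 29, 68] 164 [13, 26, 69] 168 [14, 25, 68] 172 [8, 26, 66] 176 [14, 20, 69] 180 [19, 6, 90] 184 [16, 12, 117] 188 [19, 54, 126] 192 [18, 77, 128] 196 [18, 80, 128]
```

```bash
python3 -c "
from bench import *
print(hand_in())"
```

```text
the job is handed in; nothing more can be done
None
```

I handed the job in after about 48.5 s of robot time. The mill is upright in its well and the three jars stand in a row in the channel, at about 41 mm spacing. The stop is pressed up against the jars and released, the salt shaker and short jar were left where they were, and no verdict came back at hand-in.

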